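# Load two spare-part cartons on the roller track

### The job

Load the sloped roller track with the two lower cartons, the long one first and then the short one behind it. Set each one gently on the rollers at the high end, its length along the track, and let go so that it rolls down by itself: the long carton up against the end stop, the short one up against the long one. Leave the tall carton standing where it is.

Things in the scene. Friction and masses are not known exactly. Their poses are not given: they have to be found in the camera images.
- deck: Fixed sloped track of free steel rollers, 420 mm long, lane 75 mm wide, open at the high end. Origin: mid-lane on the roller tops at the face of the end stop (LOW end, 50 mm above the bench). x runs uphill along the lane (8 degrees), y across, z square to the rollers. Side rails 4 mm thick, 8 mm above the roller tops. Load at about x = 0.33 to 0.36; a released carton rolls down in about 2 s.
- long_center (a point): The long cardboard carton, 130 mm long, 55 mm wide, 70 mm high, about 0.3 kg, lying on the bench. The point is its centre, half-way up; own x along its length, y across its width, z up.
- short_center (a point): The short cardboard carton, 80 mm long, 55 mm wide, 70 mm high, about 0.2 kg, lying on the bench. The point is its centre, half-way up; own x along its length, y across its width, z up.
- tall_center (a point): The tall cardboard carton, 60 x 55 mm and 130 mm high, standing on the bench: a bystander to leave standing. The point is its centre, half-way up; own x along its length, y across its width, z up.

How it is judged (in metres and radians):
On the way:
1. the long carton has rolled down to the end stop and lies still there, let go (x of long_center in the frame of deck between 0.053 and 0.077 m and y of long_center in the frame of deck between -0.02 and 0.02 m and z of long_center in the frame of deck between 0.027 and 0.043 m and angle between the x axis of long_center and the x axis of deck, either way round below 0.26 rad and angle between the z axis of long_center and the z axis of deck, either way round below 0.17 rad and linear speed of long below 0.02 m/s and contact force between the fingers and long below 0.1 N), for 0.2 s.
At the end, for the whole second after the job is handed in: Both cartons lie flat on the rollers, let go and still, lengths along the track within 15 degrees: the long one against the end stop within 12 mm, the short one behind it within about 15 mm of touching. The tall carton still stands where it was, within 30 mm (all of step 1 and x of short_center in the frame of deck between 0.152 and 0.188 m and y of short_center in the frame of deck between -0.02 and 0.02 m and z of short_center in the frame of deck between 0.027 and 0.043 m and angle between the x axis of short_center and the x axis of deck, either way round below 0.26 rad and angle between the z axis of short_center and the z axis of deck, either way round below 0.17 rad and linear speed of short below 0.02 m/s and contact force between the fingers and short below 0.1 N and angle between tall_center's own z axis and vertical below 0.17 rad).
It fails at once if the long carton is touched by the gripper in the lower half of the track (carried or pushed down instead of rolling) (x of long_center in the frame of deck between -0.02 and 0.44 m and y of long_center in the frame of deck between -0.06 and 0.06 m and x of long_center in the frame of deck below 0.2 m and z of long_center in the frame of deck below 0.06 m and contact force between the fingers and long above 0.5 N).
It fails at once if the long carton is dropped onto the track from more than about 25 mm above the rollers (x of long_center in the frame of deck between -0.02 and 0.44 m and y of long_center in the frame of deck between -0.06 and 0.06 m and z of long_center in the frame of deck between 0.062 and 0.25 m and contact force between the fingers and long below 0.01 N).
It fails at once if the short carton is touched by the gripper in the lower half of the track (carried or pushed down instead of rolling) (x of short_center in the frame of deck between -0.02 and 0.44 m and y of short_center in the frame of deck between -0.06 and 0.06 m and x of short_center in the frame of deck below 0.2 m and z of short_center in the frame of deck below 0.06 m and contact force between the fingers and short above 0.5 N).
It fails at once if the short carton is dropped onto the track from more than about 25 mm above the rollers (x of short_center in the frame of deck between -0.02 and 0.44 m and y of short_center in the frame of deck between -0.06 and 0.06 m and z of short_center in the frame of deck between 0.062 and 0.25 m and contact force between the fingers and short below 0.01 N).
It fails at once if the tall carton is shifted by more than 30 mm or knocked over (distance of tall_center from where it was at the start of the episode above 0.03 m).
It also fails if it takes over 58 s, if anything falls off the work surface, if the arm or the gripper's body presses on something with over 40 N, if the wrist force passes 120 N, or if a joint passes its speed limit or range.

### The arm

A 6-joint arm with a two-finger parallel gripper is mounted at the origin on the work surface. World frame = base frame: x ahead of the robot, y to its left, z up, the work surface at z = 0. Lengths are in mm, angles in degrees, forces in N, time in s.
With the tool pointing down it reaches from about 350 to 850 mm from the base axis. Payload 8.1 kg.
Tool frame: the origin (TCP) lies midway between the tips of the shut fingers; the grasp point (between the pads) lies 19 mm behind it; z points along the fingers, y is the direction in which the jaws open and shut (so a half turn about z gives the same grasp; the last joint's range is limited). The gripper opens to 85 mm and grips with 20 to 120 N. Pads are 22 mm wide; open, the fingers measure 114 mm over their backs; the gripper's body (76 mm by 85 mm) begins 54 mm behind the grasp point. The pads swing forward as they close: fully open they stand 13 mm farther back than shut.
Start: joints at [-77.831, 7.471, 85.268, -0, 87.261, -4.893], TCP at [176.071, -573.589, 231.292] pointing down, gripper open.
Joint ranges: [-169.43, 169.43], [-51.17, 129.36], [1.28, 143.12], [-76.62, 256.62], [0, 156.53], [-152.29, 152.29]. Speed limits (degrees/s): [136.94, 136.94, 159.86, 180, 180, 180].

### API

Orientations are given as [roll, pitch, yaw] about the fixed x, y, z axes, in that order (R = Rz(yaw) Ry(pitch) Rx(roll)).
In Python, from bench import telemetry, snapshot, camera_params, job gives the robot as it stands. The module is installed in compiled form; this text tells all that it offers.
- The arm moves only by the shell command python3 -m jog 'ROWS' [FORCE]. ROWS is JSON, a list that holds one entry, the list of rows, each a list of 7 numbers: the shift along the tool's x, y, z in units of 50 mm (1.0 is 50 mm), then the turn, a rotation vector about the tool's x, y, z in units of 2 pi rad (1.0 is 2 pi rad), then the opening, from 0 (shut) to 1 (fully open). In form: [[[dx, dy, dz, rx, ry, rz, claw], ...]]. A call has 1 to 12 rows; each row shifts and turns the commanded pose from where the row before left it, along the tool's axes as they then stand; what a row does not reach is not made up. A row lasts 1/8 s, in which the tool goes at most 62.5 mm and 10.7 degrees, less where a joint would pass 70% of its speed; a pose out of reach is approached as far as the arm can. A call with a number of a shift or a turn outside -1 to 1 is refused whole. A call with a gripper value outside its range is refused whole. The fingers move at their own pace and stop on an object; FORCE is the grip in N (left out, the last holds). Time passes only in rows, so rows that do not move let the fingers close. It gives the time, the measured TCP pose, the force and the opening at its end, in the units of the state.
- telemetry.sense(): the state, without advancing time (a new reading comes with each control period).
- snapshot(name): name is "side" or "top" or "wrist"; returns (picture, depth): 480x640x3 uint8, red, green, blue; 480x640 float32, mm along the optical axis (not along the pixel's ray), 0 where there is no reading.
- camera_params(name): a dict with "K" (3x3 intrinsics, pixels), "D" ([k1, k2, p1, p2, k3] as OpenCV has them; the pictures are not rectified), "extrinsics" (4x4, takes a point from camera to world coordinates). Camera axes: x right, y down, z forward; pixel columns grow to the right and rows downward; lengths in mm; the calibration is good to about 2 mm. A picture is of the moment at which its call begins: read the wrist's pose just before it. camera_params takes no time and is no camera call; for the wrist camera it gives the pose at the moment of the call.
- job.hand_in(): hands the job in, once; it reports no verdict.
The state is a dict: "time": time; "joint_pos": joint angles; "qd": joint speeds; "joint_efforts": joint torques, N m; "tool_pos": TCP position; "tcp_rot": TCP orientation; "ft_force": force on the tool from outside, world axes, zero at the start; "wrist_torque": the same for the moment, N m; "finger_gap": finger opening in mm.
Only numpy, scipy, OpenCV 4.12 (cv2) and the standard library are available. Lean on these libraries where they do the work, as an engineer would, in place of code of your own. Each camera call takes 0.05 s, during which the arm holds its last target. There are 200 camera calls.

## Working session

There is one attempt and no reset: what is moved stays moved. The work goes in short steps, Python scripts to look and compute and a shell command to move; the robot and the scene stay as the last step left them, time stands still between calls to the robot, and variables do not carry over. Pictures are saved under pics/ and viewed, about 8 in all and at most 12, crops included, and the job is handed in when it is done.

```bash
mkdir -p pics; python3 - <<'E'
from bench import telemetry, snapshot, camera_params
import cv2,numpy as np
s=telemetry.sense(); print(s['time'],s['tool_pos'],s['tcp_rot'],s['finger_gap'])
for n in ['top','side']:
    p,d=snapshot(n); cv2.imwrite(f'pics/{n}0.png',p[:,:,::-1]); np.save(f'pics/{n}0.npy',d)
    c=camera_params(n); print(n,c['K'],c['D'],np.round(c['extrinsics'],3))
E
```

```text
0.0 [ 175.94457497 -573.04799844  230.23706241] [-1.79893845e+02 -9.46729695e-03  1.70620163e+01] 85.54263639176943
top [[482.85358335   0.         317.02072362]
 [  0.         482.85358335 238.78990354]
 [  0.           0.           1.        ]] [-0.0554917  0.         0.         0.         0.       ] [[-2.30000e-02 -9.95000e-01  1.00000e-01  4.13641e+02]
 [-1.00000e+00  2.20000e-02 -1.70000e-02  3.67170e+01]
 [ 1.50000e-02 -1.01000e-01 -9.95000e-01  1.27664e+03]
 [ 0.00000e+00  0.00000e+00  0.00000e+00  1.00000e+00]]
side [[600.22799902   0.         308.96268622]
 [  0.         600.22799902 238.56575067]
 [  0.           0.           1.        ]] [-0.18987423  0.          0.          0.          0.        ] [[-8.13000e-01 -3.91000e-01  4.31000e-01 -2.88530e+01]
 [-5.82000e-01  5.34000e-01 -6.14000e-01  8.43181e+02]
 [ 1.00000e-02 -7.49000e-01 -6.62000e-01  9.77366e+02]
 [ 0.00000e+00  0.00000e+00  0.00000e+00  1.00000e+00]]
```

View pics/top0.png

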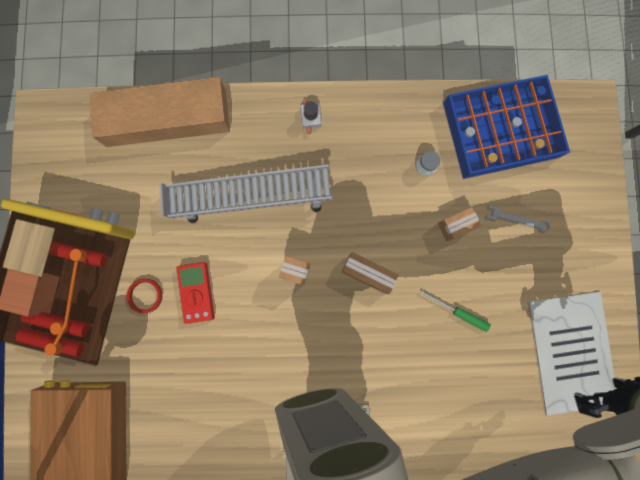

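View pics/side0.png

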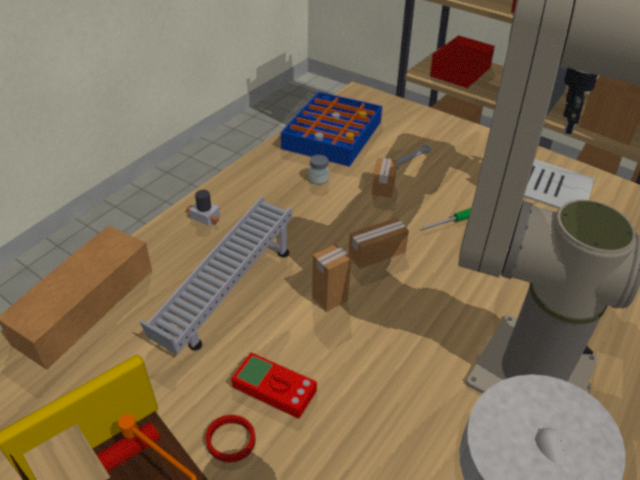

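The top view shows the track from its low stop at about (165,200) to its high end at (330,180). The tall carton is at (294,270), the long one at (370,273) and the short one at (460,222). The side view confirms the slope and that the tall carton is standing. Next I measure them.

```bash
cat > h.py <<'E'
from bench import telemetry, snapshot, camera_params
import cv2,numpy as np
def cloud(n,d=None):
    if d is None: p,d=snapshot(n)
    c=camera_params(n); K,D,T=map(np.array,(c['K'],c['D'],c['extrinsics']))
    v,u=np.mgrid[:480,:640]
    q=cv2.undistortPoints(np.stack([u,v],-1).reshape(-1,1,2).astype(float),K,D).reshape(480,640,2)
    P=np.dstack([q[...,0]*d,q[...,1]*d,d])
    return P@T[:3,:3].T+T[:3,3]
def carton(W,box,z0,z1):
    u0,v0,u1,v1=box; w=W[v0:v1,u0:u1].reshape(-1,3); w=w[(w[:,2]>z0)&(w[:,2]<z1)]
    (c,s,a)=cv2.minAreaRect(w[:,:2].astype(np.float32))
    if s[0]<s[1]: s=s[::-1]; a+=90
    return np.round(c,1),np.round(s,1),round(((a+90)%180)-90,1),np.round(np.median(w[:,2]),1),len(w)
E
python3 - <<'E'
from h import *
W=cloud('top',np.load('pics/top0.npy'))
b=W[300:380,200:270].reshape(-1,3);print('bench z',np.median(b[:,2]))
print('long',carton(W,(335,240,405,305),60,90))
print('short',carton(W,(430,195,490,245),60,90))
print('tall',carton(W,(270,245,315,295),115,150))
w=W[155:225,155:340].reshape(-1,3); w=w[(w[:,2]>30)&(w[:,2]<140)]
print('deck rect',cv2.minAreaRect(w[:,:2].astype(np.float32)),len(w))
(c,s,a)=cv2.minAreaRect(w[:,:2].astype(np.float32))
# axis uphill
bx=cv2.boxPoints((c,s,a)); print(np.round(bx,1))
L=max(s); e=(bx[1]-bx[0],bx[2]-bx[1]); ax=max(e,key=np.linalg.norm); ax/=np.linalg.norm(ax)
if ax[1]>0: ax=-ax
n=np.array([-ax[1],ax[0]]); q=w[:,:2]-c; s_=q@ax; t=q@n
for lo in np.arange(-220,220,20):
    m=(s_>=lo)&(s_<lo+20)
    if m.any():
        mid=m&(abs(t)<25)
        print(lo,m.sum(),'t',np.round([t[m].min(),t[m].max()],1),'z mid p90',np.round(np.percentile(w[mid,2],[50,95]),1) if mid.any() else '','rail',np.round(np.median(w[m&(abs(t)>36),2]),1))
print('ax',ax,np.degrees(np.arctan2(ax[1],ax[0])))
E
```

```text
bench z 0.22783643355455752
long (array([ 447.4, -116.2]), array([129.2,  55.5]), 61.9, np.float64(70.6), 1126)
short (array([ 569.5, -354.7]), array([82.6, 55.3]), -67.1, np.float64(70.7), 692)
tall (array([456.5,  71.9]), array([60.8, 54.7]), 71.4, np.float64(130.5), 589)
deck rect ((657.329833984375, 193.19271850585938), (87.969482421875, 434.4119567871094), 3.9158554077148438) 5236
[[598.6 406.9]
 [628.3 -26.5]
 [716.  -20.5]
 [686.4 412.9]]
-220 305 t [-39.9  41.8] z mid p90 [64.1 83.2] rail 60.8
-200 223 t [-40.5  41. ] z mid p90 [50.6 54.4] rail 58.1
-180 231 t [-42.5  41.3] z mid p90 [53.2 57.4] rail 60.4
-160 233 t [-43.5  40.9] z mid p90 [56.1 60.2] rail 60.9
-140 225 t [-41.3  42.1] z mid p90 [59.2 63.6] rail 64.1
-120 228 t [-40.8  41.2] z mid p90 [62.3 66.4] rail 68.4
-100 227 t [-41.5  41.1] z mid p90 [64.9 69.2] rail 69.7
-80 228 t [-40.8  43.9] z mid p90 [68.  73.4] rail 73.6
-60 235 t [-41.   43.7] z mid p90 [70.5 74.6] rail 76.8
-40 233 t [-40.8  43. ] z mid p90 [73.6 78.3] rail 77.9
-20 237 t [-41.6  43.7] z mid p90 [75.8 80. ] rail 82.4
0 238 t [-41.   43.1] z mid p90 [78.4 82.6] rail 81.5
20 239 t [-41.1  43. ] z mid p90 [81.7 86.6] rail 87.8
40 238 t [-40.6  42.9] z mid p90 [84.8 89.4] rail 90.6
60 239 t [-41.   43.2] z mid p90 [87.6 92.1] rail 92.9
80 244 t [-40.7  43.2] z mid p90 [90.1 94.7] rail 95.4
100 240 t [-40.9  44. ] z mid p90 [93.4 98. ] rail 97.3
120 244 t [-40.9  43.8] z mid p90 [95.9 99.8] rail 99.5
140 245 t [-40.7  43.3] z mid p90 [ 98.6 103.6] rail 103.7
160 274 t [-44.   43.4] z mid p90 [102. 106.] rail 99.9
180 260 t [-43.5  43.3] z mid p90 [104.2 109.6] rail 106.3
200 170 t [-41.3  44. ] z mid p90 [106.1 109.7] rail 112.8
ax [ 0.06829146 -0.99766546] -86.084145
```

```bash
cat >> h.py <<'E'
from scipy.spatial.transform import Rotation as R
def to(p,yaw,tilt=0):
    "remaining shift in the tool's axes (units of 50 mm) and turn (units of 2pi) to a pose"
    s=telemetry.sense(); r=R.from_euler('xyz',s['tcp_rot'],degrees=True)
    g=R.from_euler('ZX',[yaw,180],degrees=True)*R.from_euler('y',tilt,degrees=True)
    print('t',round(s['time'],2),'pos',np.round(s['tool_pos'],1),'rpy',np.round(s['tcp_rot'],2),'gap',round(s['finger_gap'],1),'F',np.round(s['ft_force'],1))
    print('shift',np.round(r.inv().apply(np.array(p)-s['tool_pos'])/50,3),'turn',np.round((r.inv()*g).as_rotvec()/2/np.pi,4))
E
python3 -m jog '[[[0,0,0,0,0,-0.025,1],[0,0,0,0,0,-0.025,1],[0,0,0,0,0,-0.025,1],[0,0,0,0,0,-0.025,1],[0,0,0,0,0,-0.0246,1]]]' 40
python3 -m jog '[[[0.885,0.04,0,0,0,0,1],[0.885,0.04,0,0,0,0,1],[0.885,0.04,0,0,0,0,1],[0.885,0.04,0,0,0,0,1],[0.885,0.04,0,0,0,0,1],[0.885,0.04,0,0,0,0,1],[0.885,0.04,0,0,0,0,1],[0.885,0.04,0,0,0,0,1],[0.885,0.04,0,0,0,0,1],[0.885,0.04,0,0,0,0,1],[0.885,0.04,0,0,0,0,1],[0.885,0.04,0,0,0,0,1]]]'
python3 -m jog '[[[0,0,0,0,0,0,1],[0,0,0,0,0,0,1]]]'
python3 -c "
from h import *
to([447.4,-116.2,25],61.9)"
```

```text
time: 0.72
tool_pos: [176.0, -573.3, 230.6]
tcp_rot: [-180.0, -0.0, 62.2]
ft_force: [-0.6, -0.6, -0.6]
finger_gap: 85.5
time: 2.22
tool_pos: [447.5, -115.0, 231.0]
tcp_rot: [-180.0, 0.0, 61.9]
ft_force: [0.1, -0.2, 0.8]
finger_gap: 85.5
time: 2.48
tool_pos: [446.8, -116.6, 230.9]
tcp_rot: [-180.0, 0.0, 62.0]
ft_force: [0.7, -0.7, 0.3]
finger_gap: 85.7
t 2.48 pos [ 446.8 -116.6  230.9] rpy [-1.7996e+02  3.0000e-02  6.1960e+01] gap 85.7 F [ 0.7 -0.7  0.3]
shift [0.014 0.01  4.118] turn [-0.0001  0.0001  0.0002]
```

```bash
python3 -m jog '[[[0,0,0.6,0,0,0,1],[0,0,0.6,0,0,0,1],[0,0,0.6,0,0,0,1],[0,0,0.6,0,0,0,1],[0,0,0.6,0,0,0,1],[0,0,0.5,0,0,0,1],[0,0,0.4,0,0,0,1],[0,0,0.22,0,0,0,1],[0,0,0,0,0,0,1],[0,0,0,0,0,0,1]]]'
python3 -m jog '[[[0,0,0,0,0,0,0.5],[0,0,0,0,0,0,0.3],[0,0,0,0,0,0,0.3],[0,0,0,0,0,0,0.3],[0,0,0,0,0,0,0.3],[0,0,0,0,0,0,0.3]]]' 40
python3 -m jog '[[[0,0,0,0,0,0,0.3],[0,0,-0.2,0,0,0,0.3],[0,0,-0.4,0,0,0,0.3],[0,0,-0.6,0,0,0,0.3],[0,0,-0.6,0,0,0,0.3],[0,0,-0.6,0,0,0,0.3],[0,0,-0.6,0,0,0,0.3],[0,0,-0.4,0,0,0,0.3],[0,0,0,0,0,0,0.3],[0,0,0,0,0,0,0.3]]]'
python3 - <<'E'
from h import *
to([666.9,68.5,250],93.9)
for n in ['side','top']:
    p,d=snapshot(n); cv2.imwrite(f'pics/{n}1.png',p[:,:,::-1])
E
```

```text
time: 3.72
tool_pos: [447.8, -117.0, 26.2]
tcp_rot: [179.9, -0.0, 61.9]
ft_force: [-0.1, -0.1, 0.5]
finger_gap: 85.6
time: 4.47
tool_pos: [447.8, -116.6, 26.1]
tcp_rot: [179.9, -0.0, 61.9]
ft_force: [-0.8, -0.1, 6.1]
finger_gap: 54.8
time: 5.72
tool_pos: [446.6, -116.1, 194.2]
tcp_rot: [-179.9, 0.0, 61.9]
ft_force: [-0.7, 0.4, -2.8]
finger_gap: 54.3
t 5.72 pos [ 446.6 -116.1  194.2] rpy [-1.7992e+02  1.0000e-02  6.1920e+01] gap 54.3 F [-0.7  0.4 -2.8]
shift [ 5.331  2.148 -1.12 ] turn [-0.0002 -0.     -0.0888]
```

View pics/side1.png

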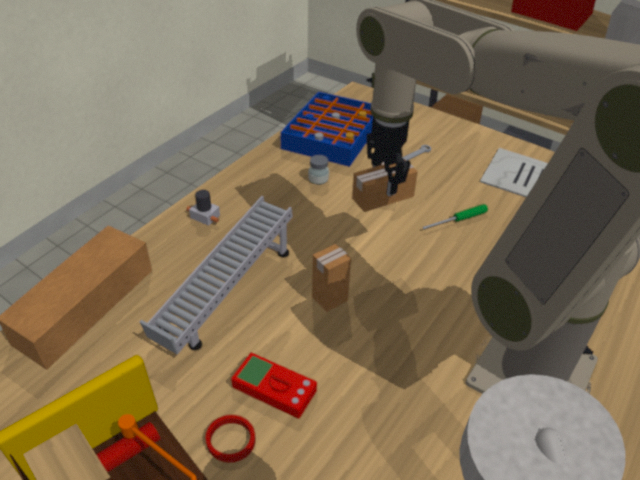

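```bash
cat >> h.py <<'E'
AX=np.array([.0683,-.99767]); C0=np.array([658.3,193.3])-212*AX
th=np.radians(8); DX=np.r_[AX*np.cos(th),np.sin(th)]; DZ=np.r_[-AX*np.sin(th),np.cos(th)]
DY=np.cross(DZ,DX); O=np.r_[C0,50]
def deck(x,h): return O+x*DX+h*DZ
E
python3 -m jog '[[[0,0,-0.2,0,0,-0.0222,0.3],[0,0,-0.2,0,0,-0.0222,0.3],[0,0,-0.2,0,0,-0.0222,0.3],[0,0,-0.2,0,0,-0.0222,0.3],[0,0,0,0,-0.0111,0,0.3],[0,0,0,0,-0.0111,0,0.3],[0,0,0,0,0,0,0.3]]]'
python3 -c "
from h import *
print(deck(345,27))
to(deck(345,97),93.9,-8)"
```

```text
time: 6.7
tool_pos: [446.7, -115.3, 234.1]
tcp_rot: [-179.9, 7.9, 94.0]
ft_force: [0.3, 0.4, -2.4]
finger_gap: 54.5
[666.89793252  67.70850162 124.75195769]
t 6.7 pos [ 446.7 -115.3  234.1] rpy [-179.89    7.94   94.02] gap 54.5 F [ 0.3  0.4 -2.4]
shift [3.614 4.651 0.295] turn [-0.0003 -0.0002  0.0003]
```

```bash
python3 -m jog '[[[0.2,0.2,0,0,0,0,0.3],[0.4,0.5,0,0,0,0,0.3],[0.4,0.55,0,0,0,0,0.3],[0.4,0.55,0,0,0,0,0.3],[0.4,0.55,0,0,0,0,0.3],[0.4,0.55,0,0,0,0,0.3],[0.4,0.55,0.1,0,0,0,0.3],[0.4,0.5,0.1,0,0,0,0.3],[0.4,0.4,0.1,0,0,0,0.3],[0.214,0.3,0,0,0,0,0.3],[0,0,0,0,0,0,0.3],[0,0,0,0,0,0,0.3]]]'
python3 - <<'E'
from h import *
to(deck(345,27),93.9,-8)
p,d=snapshot('top'); q,_=snapshot('side')
im=np.hstack([cv2.resize(p[140:240,140:360],None,fx=1.8,fy=2.4),cv2.resize(q[160:360,130:330],(240,240))][:1])
cv2.imwrite('pics/hover1.png',np.hstack([cv2.resize(p[130:240,150:350],(400,220)),cv2.resize(q[150:370,110:330],(300,300))[:220]])[:,:,::-1])
W=cloud('top',d); print(carton(W,(150,130,400,240),170,225))
E
```

```text
time: 8.2
tool_pos: [667.0, 75.5, 194.7]
tcp_rot: [-179.9, 8.0, 93.9]
ft_force: [-0.6, -0.0, -3.1]
finger_gap: 54.6
t 8.2 pos [667.   75.5 194.7] rpy [-179.94    7.98   93.87] gap 54.6 F [-0.6 -0.  -3.1]
shift [ 0.041 -0.01   1.407] turn [-0.0002 -0.0001 -0.0001]
(array([647.3,  62.6]), array([143.1,  49.9]), -63.7, np.float64(201.5), 209)
```

View pics/hover1.png

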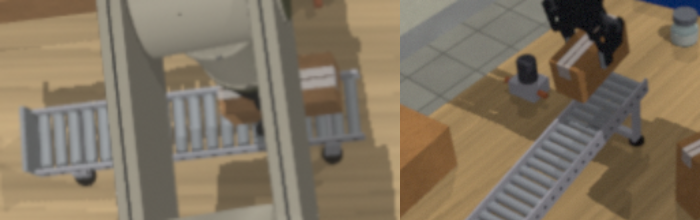

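The crop shows the long carton hovering over the high end of the track, tilted to match and in line with the lane. I'll lower it now.

```bash
python3 -m jog '[[[0,0,0.3,0,0,0,0.3],[0,0,0.3,0,0,0,0.3],[0,0,0.3,0,0,0,0.3],[0,0,0.2,0,0,0,0.3],[0,0,0.1,0,0,0,0.3],[0,0,0.1,0,0,0,0.3],[0,0,0.06,0,0,0,0.3],[0,0,0,0,0,0,0.3],[0,0,0,0,0,0,0.3]]]'
python3 -c "
from h import *
to(deck(345,27),93.9,-8)"
```

```text
time: 9.43
tool_pos: [668.1, 66.4, 128.4]
tcp_rot: [180.0, 8.0, 93.9]
ft_force: [-0.1, 0.4, -2.3]
finger_gap: 54.7
t 9.43 pos [668.1  66.4 128.4] rpy [179.96   7.99  93.88] gap 54.7 F [-0.1  0.4 -2.3]
shift [ 0.037 -0.022  0.068] turn [ 0.0001 -0.     -0.    ]
```

Next I lower it in small steps until the rollers take the weight.

```bash
python3 -m jog '[[[0,-0.02,0.04,0,0,0,0.3],[0,0,0.02,0,0,0,0.3],[0,0,0,0,0,0,0.3],[0,0,0,0,0,0,0.3]]]'
python3 -m jog '[[[0,0,0.02,0,0,0,0.3],[0,0,0,0,0,0,0.3],[0,0,0,0,0,0,0.3]]]'
python3 -m jog '[[[0,0,0.02,0,0,0,0.3],[0,0,0,0,0,0,0.3],[0,0,0,0,0,0,0.3]]]'
```

```text
time: 9.93
tool_pos: [666.9, 65.9, 125.0]
tcp_rot: [180.0, 8.0, 93.9]
ft_force: [0.0, 0.7, -3.3]
finger_gap: 54.5
time: 10.3
tool_pos: [666.8, 65.8, 124.0]
tcp_rot: [-180.0, 8.0, 93.9]
ft_force: [-0.4, -0.5, -1.8]
finger_gap: 54.3
time: 10.68
tool_pos: [667.0, 65.6, 123.2]
tcp_rot: [180.0, 8.0, 93.9]
ft_force: [-0.5, 0.8, -0.6]
finger_gap: 54.4
```

```bash
python3 -m jog '[[[0,0,0.01,0,0,0,0.3],[0,0,0,0,0,0,1],[0,0,0,0,0,0,1],[0,0,0,0,0,0,1],[0,0,0,0,0,0,1]]]'
python3 -m jog '[[[0,0,-0.2,0,0,0,1],[0,0,-0.4,0,0,0,1],[0,0,-0.6,0,0,0,1],[0,0,-0.6,0,0,0,1],[0,0,-0.6,0,0,0,1],[0,0,0,0,0,0,1]]]'
python3 - <<'E'
from h import *
p,d=snapshot('top'); q,_=snapshot('side')
cv2.imwrite('pics/rel1.png',np.hstack([cv2.resize(p[130:240,150:350],(400,220)),cv2.resize(q[150:370,110:330],(300,300))[80:]])[:,:,::-1])
to([569.5,-354.7,200],112.9,0)
E
```

```text
time: 11.3
tool_pos: [666.8, 65.5, 122.4]
tcp_rot: [-180.0, 8.0, 93.9]
ft_force: [1.0, -0.3, 0.3]
finger_gap: 85.4
time: 12.05
tool_pos: [667.9, 83.0, 247.3]
tcp_rot: [179.5, 8.0, 93.9]
ft_force: [0.6, -0.4, -0.0]
finger_gap: 85.3
t 12.15 pos [666.1  82.4 242.6] rpy [179.89   7.98  93.89] gap 85.4 F [-0.2 -0.  -0.9]
shift [-8.39  -2.524  2.031] turn [-0.0034  0.022  -0.0527]
```

View pics/rel1.png

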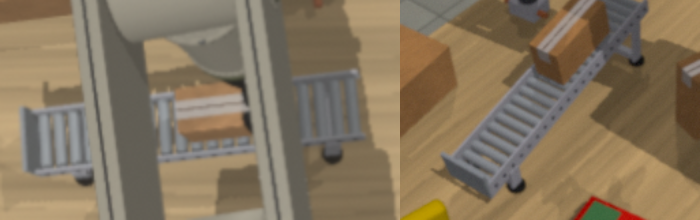

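The long carton has been let go and is rolling down, aligned in the lane. I'll turn toward the short carton next.

```bash
python3 -m jog '[[[0,0,0,0,0.0111,0,1],[0,0,0,0,0.0111,0,1],[0,0,0,0,0,-0.0176,1],[0,0,0,0,0,-0.0176,1],[0,0,0,0,0,-0.0176,1],[0,0,0,0,0,0,1],[0,0,0,0,0,0,1]]]'
python3 -c "
from h import *
to([569.5,-354.7,200],112.9,0)"
```

```text
time: 13.02
tool_pos: [665.4, 82.1, 240.5]
tcp_rot: [-179.9, -0.0, 112.7]
ft_force: [1.9, -0.4, -0.2]
finger_gap: 85.8
t 13.03 pos [665.4  82.1 240.5] rpy [-1.7993e+02 -3.0000e-02  1.1275e+02] gap 85.8 F [ 1.9 -0.4 -0.2]
shift [-7.316 -5.145  0.813] turn [-0.0002 -0.0001 -0.0004]
```

```bash
python3 -m jog '[[[-0.3,-0.2,0,0,0,0,1],[-0.65,-0.45,0,0,0,0,1],[-0.65,-0.45,0,0,0,0,1],[-0.65,-0.45,0,0,0,0,1],[-0.65,-0.45,0,0,0,0,1],[-0.65,-0.45,0,0,0,0,1],[-0.65,-0.45,0,0,0,0,1],[-0.65,-0.45,0,0,0,0,1],[-0.65,-0.45,0.2,0,0,0,1],[-0.65,-0.45,0.2,0,0,0,1],[-0.65,-0.45,0.2,0,0,0,1],[-0.516,-0.445,0.2,0,0,0,1]]]'
python3 -m jog '[[[0,0,0,0,0,0,1],[0,0,0,0,0,0,1]]]'
python3 - <<'E'
from h import *
to([569.5,-354.7,25],112.9,0)
p,d=snapshot('top'); q,_=snapshot('side')
cv2.imwrite('pics/pre2.png',np.hstack([cv2.resize(p[130:240,150:350],(400,220)),cv2.resize(q[150:370,110:330],(300,300))[80:]])[:,:,::-1])
W=cloud('top',d); r=W[150:230,150:340].reshape(-1,3); loc=np.stack([(r-O)@DX,(r-O)@DY,(r-O)@DZ],1)
m=(loc[:,2]>60)&(loc[:,2]<85); print('long top x',np.percentile(loc[m,0],[1,99]),'y',np.percentile(loc[m,1],[1,99]),'z',np.median(loc[m,2]),m.sum())
E
```

```text
time: 14.52
tool_pos: [569.7, -357.3, 201.0]
tcp_rot: [-180.0, 0.0, 112.8]
ft_force: [-0.5, 0.3, 0.2]
finger_gap: 85.3
time: 14.78
tool_pos: [570.6, -355.2, 201.5]
tcp_rot: [180.0, -0.0, 112.8]
ft_force: [-0.8, -0.6, -0.0]
finger_gap: 85.3
t 14.78 pos [ 570.6 -355.2  201.5] rpy [ 1.7999e+02 -1.0000e-02  1.1282e+02] gap 85.3 F [-0.8 -0.6 -0. ]
shift [ 0.016 -0.018  3.53 ] turn [ 0.     -0.     -0.0002]
long top x [ 51.73576306 182.28328441] y [-24.60289035  28.27855417] z 69.69080374190125 1206
```

View pics/pre2.png

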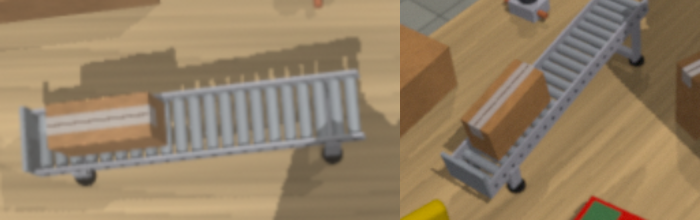

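The long carton is still rolling, with its low end about 52 mm from the stop. I'll pick the short one meanwhile.

```bash
python3 -m jog '[[[0,0,0.5,0,0,0,1],[0,0,0.6,0,0,0,1],[0,0,0.6,0,0,0,1],[0,0,0.6,0,0,0,1],[0,0,0.5,0,0,0,1],[0.01,-0.02,0.4,0,0,0,1],[0,0,0.32,0,0,0,1],[0,0,0,0,0,0,1],[0,0,0,0,0,0,1]]]'
python3 -m jog '[[[0,0,0,0,0,0,0.5],[0,0,0,0,0,0,0.3],[0,0,0,0,0,0,0.3],[0,0,0,0,0,0,0.3],[0,0,0,0,0,0,0.3],[0,0,0,0,0,0,0.3]]]' 40
python3 - <<'E'
from h import *
to([569.5,-354.7,25],112.9,0)
p,d=snapshot('top')
W=cloud('top',d); r=W[150:230,150:340].reshape(-1,3); loc=np.stack([(r-O)@DX,(r-O)@DY,(r-O)@DZ],1)
m=(loc[:,2]>60)&(loc[:,2]<85); print('long top x',np.percentile(loc[m,0],[1,99]),'y',np.percentile(loc[m,1],[1,99]),'z',np.median(loc[m,2]),m.sum())
E
```

```text
time: 16.0
tool_pos: [570.6, -355.2, 26.4]
tcp_rot: [180.0, 0.1, 112.9]
ft_force: [0.2, -0.0, 0.1]
finger_gap: 85.6
time: 16.75
tool_pos: [570.6, -355.4, 26.6]
tcp_rot: [180.0, 0.1, 112.9]
ft_force: [-0.7, 0.3, 5.8]
finger_gap: 54.7
t 16.75 pos [ 570.6 -355.4   26.6] rpy [1.7995e+02 9.0000e-02 1.1289e+02] gap 54.7 F [-0.7  0.3  5.8]
shift [ 0.021 -0.015  0.031] turn [ 0.0001  0.0003 -0.    ]
long top x [ 10.11114548 137.56055359] y [-24.3609185  28.1456044] z 69.78463198237657 1152
```

```bash
python3 -m jog '[[[0,0,0,0,0,0,0.3],[0,0,-0.2,0,0,0,0.3],[0,0,-0.4,0,0,0,0.3],[0,0,-0.6,0,0,0,0.3],[0,0,-0.6,0,0,0,0.3],[0,0,-0.6,0,0,0,0.3],[0,0,-0.6,0,0,0,0.3],[0,0,-0.6,0,0,0,0.3],[0,0,-0.4,0,0,0,0.3],[0,0,-0.2,0,0,0,0.3],[0,0,0,0,0,0,0.3]]]'
python3 -m jog '[[[0,0,0,0,0,0.0176,0.3],[0,0,0,0,0,0.0176,0.3],[0,0,0,0,0,0.0176,0.3],[0,0,0,0,-0.0111,0,0.3],[0,0,0,0,-0.0111,0,0.3],[0,0,0,0,0,0,0.3],[0,0,0,0,0,0,0.3]]]'
python3 - <<'E'
from h import *
to(deck(350,97),93.9,-8)
p,d=snapshot('top'); q,_=snapshot('side')
cv2.imwrite('pics/pre3.png',np.hstack([cv2.resize(p[130:240,150:350],(400,220)),cv2.resize(q[100:400,110:440],(330,300))[:220]])[:,:,::-1])
W=cloud('top',d); r=W[150:230,150:340].reshape(-1,3); loc=np.stack([(r-O)@DX,(r-O)@DY,(r-O)@DZ],1)
m=(loc[:,2]>60)&(loc[:,2]<85); print('long top x',np.percentile(loc[m,0],[1,99]),'y',np.percentile(loc[m,1],[1,99]),'z',np.median(loc[m,2]),m.sum())
E
```

```text
time: 18.18
tool_pos: [570.1, -354.9, 235.8]
tcp_rot: [180.0, 0.0, 112.9]
ft_force: [0.7, 0.8, -1.0]
finger_gap: 54.4
time: 19.05
tool_pos: [569.6, -354.5, 234.3]
tcp_rot: [-179.9, 7.9, 93.9]
ft_force: [-0.1, -0.1, -1.3]
finger_gap: 54.9
t 19.05 pos [ 569.6 -354.5  234.3] rpy [-179.93    7.86   93.9 ] gap 54.9 F [-0.1 -0.1 -1.3]
shift [ 8.417  2.516 -0.367] turn [-0.0002 -0.0004  0.    ]
long top x [  9.41478829 137.63610594] y [-24.42939847  28.10364281] z 69.74306000646773 1155
```

View pics/pre3.png

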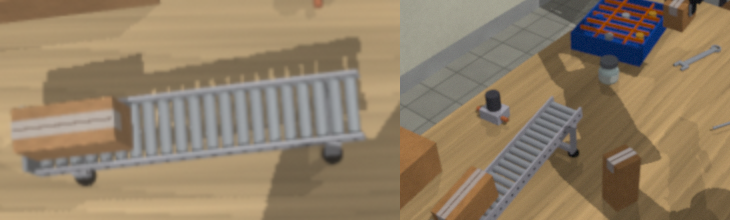

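The long carton has stopped. In my deck frame it spans x = 9.4 to 137.6. I need to check whether that is contact with the stop (a frame offset) or a gap.

```bash
python3 - <<'E'
from h import *
q,ds=snapshot('side')
cv2.imwrite('pics/stop.png',cv2.resize(q[230:360,130:260],(650,650))[:600,:,::-1])
for n in ['top','side']:
    W=cloud(n,np.load(f'pics/{n}0.npy')); r=W.reshape(-1,3); loc=np.stack([(r-O)@DX,(r-O)@DY,(r-O)@DZ],1)
    m=(abs(loc[:,1])<30)&(loc[:,0]>-30)&(loc[:,0]<25)&(loc[:,2]>-30)&(loc[:,2]<60)
    l=loc[m]; l=l[np.argsort(l[:,0])]
    for a in np.arange(-30,25,3):
        k=(l[:,0]>=a)&(l[:,0]<a+3)
        if k.any(): print(n,a,k.sum(),np.round(np.percentile(l[k,2],[5,50,95]),1))
W=cloud('side',ds); r=W[230:360,130:260].reshape(-1,3); loc=np.stack([(r-O)@DX,(r-O)@DY,(r-O)@DZ],1)
m=(loc[:,2]>62)&(loc[:,2]<80)&(abs(loc[:,1])<40); print('long side cam',np.percentile(loc[m],[1,50,99],axis=0).round(1),m.sum())
E
```

```text
top -3 2 [30.2 30.8 31.5]
top 0 14 [27.9 30.6 32.9]
top 3 105 [-9.3 14.1 32.4]
top 6 83 [-6.9 12.8 33.5]
top 9 13 [-3.8 -3.1 -1.1]
top 12 28 [-4.7 -1.7  1.9]
top 15 24 [-5.2 -1.5  2.5]
top 18 27 [-5.  -1.3  1.5]
top 21 39 [-11.5  -4.1   0.4]
top 24 11 [-8.5 -5.5 -0.5]
side -6 1 [30.8 30.8 30.8]
side -3 173 [-21.7   5.5  32.8]
side 0 114 [-22.9  14.7  33. ]
side 3 22 [29.9 31.6 33.2]
side 15 11 [-3.4 -1.6  0.7]
side 18 26 [-4.4 -3.  -0.1]
side 21 9 [-7.3 -5.2 -3.8]
long side cam [[  4.3 -29.1  62.8]
 [ 65.2  -3.7  69.4]
 [133.6  26.3  73.9]] 1580
```

View pics/stop.png

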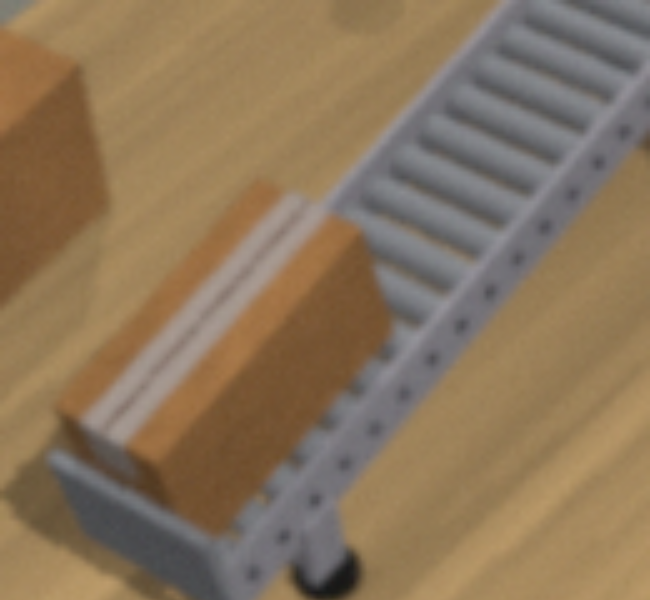

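The stop's face is at about x = 8 in my frame, so the long carton at 9.4 is up against it and my origin is about 8 mm off. The picture shows the carton's lower end behind the stop plate and square in the lane. Now I bring the short carton over.

```bash
python3 -m jog '[[[0.3,0.1,-0.1,0,0,0,0.3],[0.75,0.22,-0.1,0,0,0,0.3],[0.8,0.24,-0.1,0,0,0,0.3],[0.8,0.24,0,0,0,0,0.3],[0.8,0.24,0,0,0,0,0.3],[0.8,0.24,0,0,0,0,0.3],[0.8,0.24,0,0,0,0,0.3],[0.8,0.24,0,0,0,0,0.3],[0.8,0.24,0,0,0,0,0.3],[0.8,0.24,0,0,0,0,0.3],[0.65,0.2,0,0,0,0,0.3],[0.3,0.07,0,0,0,0,0.3]]]'
python3 -m jog '[[[0,0,0,0,0,0,0.3],[0,0,0,0,0,0,0.3]]]'
python3 -c "
from h import *
to(deck(350,27),93.9,-8)"
```

```text
time: 20.7
tool_pos: [666.7, 73.5, 191.6]
tcp_rot: [-180.0, 8.0, 94.0]
ft_force: [-0.5, 0.0, -1.7]
finger_gap: 54.7
time: 20.95
tool_pos: [666.8, 69.7, 192.2]
tcp_rot: [180.0, 8.0, 93.8]
ft_force: [-0.0, -0.4, -1.2]
finger_gap: 54.8
t 20.95 pos [666.8  69.7 192.2] rpy [179.99   8.02  93.84] gap 54.8 F [-0.  -0.4 -1.2]
shift [ 4.900e-02 -1.000e-03  1.341e+00] turn [ 0.      0.0001 -0.0002]
```

```bash
python3 -m jog '[[[0.02,0,0.3,0,0,0,0.3],[0.02,0,0.3,0,0,0,0.3],[0,0,0.25,0,0,0,0.3],[0,0,0.2,0,0,0,0.3],[0,0,0.15,0,0,0,0.3],[0,0,0.08,0,0,0,0.3],[0,0,0.04,0,0,0,0.3],[0,0,0.02,0,0,0,0.3],[0,0,0,0,0,0,0.3],[0,0,0,0,0,0,0.3]]]'
python3 -m jog '[[[0,0,0.02,0,0,0,0.3],[0,0,0,0,0,0,0.3],[0,0,0,0,0,0,0.3]]]'
python3 -m jog '[[[0,0,0.02,0,0,0,0.3],[0,0,0,0,0,0,0.3],[0,0,0,0,0,0,0.3]]]'
python3 -c "
from h import *
to(deck(350,26),93.9,-8)"
```

```text
time: 22.2
tool_pos: [667.5, 63.5, 125.5]
tcp_rot: [180.0, 8.0, 93.9]
ft_force: [0.6, 0.0, -1.8]
finger_gap: 55.1
time: 22.58
tool_pos: [667.3, 63.3, 124.2]
tcp_rot: [-180.0, 8.0, 93.9]
ft_force: [0.4, 0.2, -1.4]
finger_gap: 54.3
time: 22.95
tool_pos: [667.5, 63.2, 124.0]
tcp_rot: [180.0, 8.0, 93.9]
ft_force: [-3.7, 1.9, 6.8]
finger_gap: 55.0
t 22.95 pos [667.5  63.2 124. ] rpy [179.97   7.99  93.88] gap 55.0 F [-3.7  1.9  6.8]
shift [-0.013 -0.006 -0.008] turn [ 0.0001 -0.     -0.0001]
```

The rollers now carry the carton (about 7 N), so I release it.

```bash
python3 -m jog '[[[0,0,-0.01,0,0,0,0.3],[0,0,0,0,0,0,1],[0,0,0,0,0,0,1],[0,0,0,0,0,0,1],[0,0,0,0,0,0,1]]]'
python3 -m jog '[[[0,0,-0.2,0,0,0,1],[0,0,-0.4,0,0,0,1],[0,0,-0.6,0,0,0,1],[0,0,-0.6,0,0,0,1],[0,0,-0.6,0,0,0,1],[-0.6,0,0,0,0,0,1],[-0.8,0,0,0,0,0,1],[-0.8,0,0,0,0,0,1],[-0.8,0,0,0,0,0,1],[-0.8,0,0,0,0,0,1],[-0.8,0,0,0,0,0,1],[-0.4,0,0,0,0,0,1]]]'
python3 -m jog '[[[0,0,0,0,0,0,1],[0,0,0,0,0,0,1],[0,0,0,0,0,0,1],[0,0,0,0,0,0,1],[0,0,0,0,0,0,1],[0,0,0,0,0,0,1],[0,0,0,0,0,0,1],[0,0,0,0,0,0,1],[0,0,0,0,0,0,1],[0,0,0,0,0,0,1],[0,0,0,0,0,0,1],[0,0,0,0,0,0,1]]]'
python3 -m jog '[[[0,0,0,0,0,0,1],[0,0,0,0,0,0,1],[0,0,0,0,0,0,1],[0,0,0,0,0,0,1],[0,0,0,0,0,0,1],[0,0,0,0,0,0,1],[0,0,0,0,0,0,1],[0,0,0,0,0,0,1],[0,0,0,0,0,0,1],[0,0,0,0,0,0,1],[0,0,0,0,0,0,1],[0,0,0,0,0,0,1]]]'
cat > chk.py <<'E'
from h import *
import sys
p,d=snapshot('top'); q,_=snapshot('side'); print(telemetry.sense()['time'])
cv2.imwrite(f'pics/{sys.argv[1]}.png',np.hstack([cv2.resize(p[130:300,150:350],(400,340)),cv2.resize(q[180:370,110:370],(390,340))])[:,:,::-1])
W=cloud('top',d); r=W[130:240,150:340].reshape(-1,3); loc=np.stack([(r-O)@DX,(r-O)@DY,(r-O)@DZ],1)
l=loc[(loc[:,2]>60)&(loc[:,2]<85)]; x=np.sort(l[:,0]); g=np.diff(x); print('span',np.percentile(x,[.5,99.5]).round(1),'gaps',[(x[i].round(1),g[i].round(1)) for i in np.argsort(-g)[:3]])
for a,b in ((x[0]-1,138),(140,600)):
    k=l[(l[:,0]>a)&(l[:,0]<b)]; print(np.percentile(k,[1,50,99],axis=0).round(1).tolist(),cv2.minAreaRect(k[:,:2].astype(np.float32)))
print('tall',carton(W,(270,245,315,295),115,150))
E
python3 chk.py end1
```

```text
time: 23.58
tool_pos: [667.3, 63.2, 123.5]
tcp_rot: [-180.0, 8.0, 93.9]
ft_force: [0.5, 0.3, 0.2]
finger_gap: 85.4
time: 25.08
tool_pos: [683.3, -169.1, 279.7]
tcp_rot: [179.9, 8.1, 93.8]
ft_force: [0.9, -0.2, -0.2]
finger_gap: 85.5
time: 26.58
tool_pos: [683.0, -167.1, 277.3]
tcp_rot: [-180.0, 8.0, 93.9]
ft_force: [-1.1, 0.2, 0.3]
finger_gap: 85.6
time: 28.08
tool_pos: [683.0, -167.1, 277.3]
tcp_rot: [180.0, 8.0, 93.9]
ft_force: [0.3, 0.4, -0.1]
finger_gap: 85.5
28.175
span [  9.3 218.3] gaps [(np.float64(112.3), np.float64(1.1)), (np.float64(155.3), np.float64(0.7)), (np.float64(38.0), np.float64(0.6))]
[[9.5, -24.3, 62.6], [73.8, 1.2, 69.7], [136.6, 28.3, 74.5]] ((72.65682220458984, 2.0408687591552734), (130.43670654296875, 54.18632507324219), 0.17468012869358063)
[[140.9, -24.2, 62.5], [180.8, 2.2, 69.9], [218.4, 29.8, 74.9]] ((179.71026611328125, 3.2904434204101562), (55.872554779052734, 79.12468719482422), 89.87908935546875)
tall (array([456.5,  71.8]), array([60.8, 54.8]), 71.4, np.float64(130.5), 591)
```

View pics/end1.png

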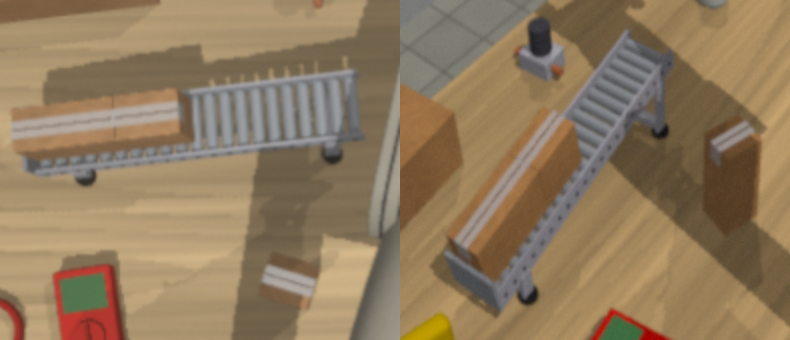

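Both cartons lie in line and touching, against the stop, and the tall one hasn't moved. I'll check once more that they're still, then hand in.

```bash
python3 -m jog '[[[0,0,0,0,0,0,1],[0,0,0,0,0,0,1],[0,0,0,0,0,0,1],[0,0,0,0,0,0,1]]]' >/dev/null
python3 chk.py end2 && python3 -c "
from bench import job; print(job.hand_in())"
```

```text
28.775
span [  8.7 217.8] gaps [(np.float64(209.6), np.float64(0.9)), (np.float64(50.5), np.float64(0.8)), (np.float64(75.6), np.float64(0.7))]
[[9.0, -24.3, 62.0], [74.0, 1.2, 69.6], [136.3, 28.2, 74.8]] ((72.34315490722656, 2.0533885955810547), (130.99560546875, 54.79828643798828), 0.34167394042015076)
[[140.8, -24.3, 62.3], [180.8, 1.8, 69.8], [217.9, 30.0, 74.6]] ((179.33892822265625, 2.9154109954833984), (79.02059173583984, 55.85255432128906), 0.605843186378479)
tall (array([456.6,  71.7]), array([60.6, 55. ]), 71.4, np.float64(130.6), 591)
the job is handed in; nothing more can be done
None
```

Both cartons are loaded and the job is handed in at about 29 s on the robot's clock. I set the long one, then the short one, on the rollers at the high end with the gripper tilted 8° to match the track. Each rolled down by itself after I let go.

**Last checks:**
- **Position:** the long carton sits against the end stop and the short one touches it with no visible gap. Both are flat and within about 1° of the track, 2–3 mm off mid-lane.
- **Stillness:** two measurements 0.6 s apart agreed to about 0.5 mm.
- **Tall carton:** it still stands where it was, within 0.2 mm.

**One disagreement:** my first estimate of the stop's position was about 8 mm off along the track. The top camera put the stop face at x ≈ 8 mm in that frame, and the side camera read about 5 mm lower than the top one. After correcting for the top camera's value, the carton centres are at about 65 mm (long) and 171 mm (short). In the uncorrected frame they read about 73 and 179 mm, also within the allowed ranges.

The long carton took more than the stated 2 s to roll down (it was still moving about 3.5 s after release). I confirmed it was at rest against the stop before bringing over the short one.

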